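# Pull the finds tray off its dock catches, slide it home and lock it

## Robot

A 7-joint arm with a two-finger parallel gripper is mounted at the origin on the work surface. World frame = base frame: x ahead of the robot, y to its left, z up, the work surface at z = 0. Lengths are in m, angles in rad, forces in N, time in s.
With the tool pointing down it reaches from about 0.4 to 0.85 m from the base axis. Payload 10.4 kg.
Tool frame: the origin (TCP) lies between the finger pads; the fingertips stand 19 mm ahead of it and the grasp point (between the pads) is the TCP (manip.tips_ahead is the distance from the TCP to the fingertips, in m); z points along the fingers, y is the line along which they close (so a half turn about z gives the same grasp; the last joint's range is limited). The gripper opens to 85 mm and grips with 20 to 120 N. Pads are 22 mm wide; open, the fingers measure 114 mm over their backs; the gripper's body (76 mm by 85 mm) begins 54 mm behind the grasp point. The pads swing forward as they close: fully open they stand 13 mm farther back than shut.
Start: joints at [1.23, 0.332, -0.065, 1.46, 0.022, 1.35, -0.088], TCP at [0.195, -0.594, 0.25] pointing down, gripper open.
Joint ranges: [-2.6, 2.6], [-0.5, 2.12], [-1.47, 1.34], [0.16, 2.42], [-1.27, 4.41], [0.06, 2.06], [-2.6, 2.6]. Speed limits (rad/s): [2.22, 2.22, 2.79, 2.79, 3.14, 3.14, 3.14].

## Interface

Orientations are given as a unit quaternion [x, y, z, w].
In Python, from workcell import manip, viewer gives the robot as it stands.
- The arm moves only by the tool arm_command, never from a script. Its argument "series" is text: rows parted by semicolons, each of 5 numbers parted by spaces: the closure, from 0 (fully open) to 1 (shut), then the shift along the tool's x, y, z normalised to -1 to 1, where 1 is 0.4 m, then the turn about the tool's z normalised to -1 to 1, where 1 is 180 degrees. In form: jaw tx ty tz spin; .... A call has exactly 10 rows; each row shifts and turns the commanded pose from where the row before left it, along the tool's axes as they then stand; what a row does not reach is not made up. A row lasts 1/8 s, in which the tool goes at most 62.5 mm and 10.7 degrees, less where a joint would pass 70% of its speed; a pose out of reach is approached as far as the arm can. A call with a number of a shift or a turn outside -1 to 1 is refused whole. A call with a gripper value outside its range is refused whole. The fingers move at their own pace and stop on an object; "newtons" is the grip in N (left out, the last holds). Time passes only in rows, so rows that do not move let the fingers close, or fill a call up. It gives the time, the measured TCP pose, the force, the opening and the grip force at its end, in the units of the state.
- manip.get_obs(): the state, without advancing time (a new reading comes with each control period).
- viewer.camera(name): name is "side" or "top" or "wrist"; returns a dict with "pixels" (480x640x3 uint8, red, green, blue), "intrinsics" (3x3 intrinsics, pixels), "extrinsics" (4x4, takes a point from world to camera coordinates). Camera axes: x right, y up, looking along -z (the intrinsics and any distortion apply to the point x, -y, -z); pixel columns grow to the right and rows downward; lengths in m; the calibration is good to about 2 mm. The wrist camera is an equidistant fisheye: a pixel r from the principal point sees the ray r / f radians off the axis. A picture is of the moment at which its call begins. There is no depth.
- manip.hand_in(): hands the job in; it is judged then, once.
The state is a dict: "clock": time; "joint_pos": joint angles; "joint_velocities": joint speeds; "tau": joint torques, N m; "position": TCP position; "ee_rot": TCP orientation; "ft_force": force on the tool from outside, world axes, zero at the start; "torque": the same for the moment, N m; "grip_width": opening from 0.0 (shut) to 1.0 (fully open); "grasp_force": force on a finger pad.
Only numpy, scipy, OpenCV 4.12 (cv2) and the standard library are available. Lean on these libraries where they do the work, as an engineer would, in place of code of your own. Each camera call takes 0.05 s, during which the arm holds its last target. There are 200 camera calls.

## Task

Pull the wooden finds tray out of the blue dock, past the spring catches that hold it, and slide it along the rails until it sits fully against the blue end stop. Then turn the black lock ring by its red handle all the way to the red locked mark, so that its steel finger closes behind the tray, and let go. The clay pot must stay standing in the tray and must not be touched, and the jar, brush and spatula must be left where they are.

Things in the scene. Friction and masses are not known exactly. Their poses are not given: they have to be found in the camera images.
- slide: Tray slide fixed to the table: white board 275 x 332 x 10 mm. Origin on the table surface, midway between the rails; +y is the way the tray is pulled out, +x the side of the lock ring. Board: x -95..180, y -166..166 mm, top z 10. Aluminium rails along y at x +-66.5..76, top z 22, end at y +148, guide the tray with 1.5 mm play a side.
- dock_mouth (a point): Middle of the blue dock's mouth on the board (slide frame x 0, y -87, z 10 mm). The dock runs 67 mm back from here to its rear wall. Its cheeks (x +-79..92) carry lips (x +-56..92, z 58..64) over the tray's side walls, so a docked tray can only slide out along +y. A sprung steel roller in each cheek, 30 mm inside, catches ribs on the tray.
- stop_face (a point): Middle of the blue end stop's face, on the board (slide frame x 0, y +148, z 10 mm). The stop is 152 mm wide and its top is at z 34 mm. A tray that is home touches it with its front wall.
- tray: Loose open wooden tray, 130 (x) x 170 (y) x 45 mm high, walls and floor 6 mm, about 0.35 kg. Origin: centre of its underside, on the board (z 10); axes as the slide's. Front wall at +y, inner face 79 mm from the origin. Origin in the slide frame: y -67 docked, +63 home. Snapping it past the catches takes 10 to 20 N along +y in the first 15 mm; then a few N to slide.
- pot: Loose open terracotta pot, rim diameter 68 mm, 68 mm high, about 0.25 kg, standing in the rear half of the tray, so that the 60 mm behind the front wall stay free. Origin: centre of its underside; z up.
- lock_ring (a joint): Lock ring on an upright hinge, rad. 0 = open (red handle along the slide's +y, steel finger along -y); 1.571 = locked, at its stop (handle along +x at the red mark on the board, finger along -x, 4 mm behind a tray that is home). Locks clockwise seen from above; stays where left (3 to 4 N at the pin). Starts at 0 to 0.35; past 0.65 its 50 mm finger bars the tray's way.
- lock_axis (a point): Point on the lock ring's upright hinge axis, at the top of the black ring (34 mm above the table; slide frame x +100, y -34 mm). Ring diameter 48 mm; the steel post rises to 56 mm above the table.
- lock_pin (a point): Centre of the top of the upright red handle pin (diameter 16 mm, from 38 mm up to 100 mm above the table), 45 mm from the hinge axis; it can be pushed from the side or pinched from above.
- jar: Closed jar, diameter 60 mm, 90 mm high, loose bystander beside the slide. Origin: centre of its underside.
- brush: Flat hand brush about 200 mm long with a wooden handle, lying on the table beyond the end stop along the slide's x. Origin under its body, x along its length. Loose bystander.
- spatula: Wide steel spatula about 200 mm long with a wooden handle, lying on the table behind the dock along the slide's x. Origin under its body, x along its length. Loose bystander.
Mind the look-alikes: they are no part of the job. What is meant by the tray is not yellow, and is the smaller of those in its own colour.

How it is judged:
On the way, in this order (a step that is already met when the one before it is completed fails the run):
1. the tray has been pulled past the catches (at least 30 mm out of the dock) (y of tray in the frame of slide above -0.037 m).
2. the tray is home against the end stop (within 6 mm), the lock ring not yet turned past 1.0 rad (y of tray in the frame of slide above 0.057 m and value of joint lock_ring below 1 rad), for 0.1 s.
At the end, for the whole second after the job is handed in: The tray lies flat on the board between the rails (within 8 mm sideways) and within 6 mm of the end stop, the lock ring is within 0.14 rad of its locked mark, the pot stands upright on the tray's floor, and tray and pot are at rest (y of tray in the frame of slide between 0.057 and 0.069 m and x of tray in the frame of slide between -0.008 and 0.008 m and z of tray in the frame of slide between 0.006 and 0.014 m and angle between tray's own z axis and vertical below 0.05 rad and value of joint lock_ring above 1.43 rad and angle between pot's own z axis and vertical below 0.1 rad and z of pot in the frame of tray below 0.012 m and horizontal distance between pot and tray below 0.09 m and linear speed of each of tray, pot below 0.02 m/s); the robot touches nothing.
It fails at once if the pot is tipped by more than about 25 degrees (angle between pot's own z axis and vertical above 0.45 rad).
It fails at once if the robot touches the pot (contact force between any of the fingers, the arm and pot above 1 N).
It fails at once if the jar, brush or spatula is moved by more than 30 mm (distance of any of jar, brush, spatula from where it was at the start of the episode above 0.03 m).
It also fails if it takes over 48 s, if anything falls off the work surface, if the arm or the gripper's body presses on something with over 40 N, if the wrist force passes 120 N, or if a joint passes its speed limit or range.

## Working session

There is one attempt and no reset: what is moved stays moved. The work goes in short steps, Python scripts to look and compute and a tool call to move; the robot and the scene stay as the last step left them, time stands still between calls to the robot, and variables do not carry over. Pictures are saved under pics/ and viewed, at most 10 in all, crops included, and the job is handed in when it is done.

Besides the shell and the picture viewer there is one more tool, called after ">>>" by a JSON object that holds its "op" and its "data". arm_command: Moves the arm, as the interface text tells. Scaled input: -1 to 1 covers 0.4 m each way for a shift and 180 degrees each way for a turn. Its arguments: {"type":"object","properties":{"series":{"type":"string"},"newtons":{"type":"number"}},"required":["series"]}

```bash
mkdir -p pics
cat > h.py <<'E'
import numpy as np, cv2
from workcell import manip, viewer
def snap(n,f=None):
    c=viewer.camera(n); np.savez(f'pics/{f or n}.npz',**{k:np.array(c[k]) for k in('pixels','intrinsics','extrinsics')})
    cv2.imwrite(f'pics/{f or n}.png',c['pixels'][...,::-1]); return c
def load(f): return dict(np.load(f'pics/{f}.npz'))
def ray(c,u,v,fish=False):
    K=c['intrinsics'];E=c['extrinsics'];x=(u-K[0,2])/K[0,0];y=(v-K[1,2])/K[1,1]
    if fish:
        t=np.hypot(x,y);s=np.sin(t)/max(t,1e-9);d=np.array([x*s,-y*s,-np.cos(t)])
    else: d=np.array([x,-y,-1.])
    R=E[:3,:3];o=-R.T@E[:3,3];d=R.T@d;return o,d/np.linalg.norm(d)
def plane(c,u,v,z,fish=False):
    o,d=ray(c,u,v,fish);return o+d*(z-o[2])/d[2]
def proj(c,p):
    q=c['extrinsics'][:3,:3]@np.array(p)+c['extrinsics'][:3,3];K=c['intrinsics']
    return K[0,0]*q[0]/-q[2]+K[0,2],K[1,1]*-q[1]/-q[2]+K[1,2]
def tri(r1,r2):
    (o1,d1),(o2,d2)=r1,r2
    s=np.linalg.lstsq(np.stack([d1,-d2],1),o2-o1,rcond=None)[0]
    a=o1+d1*s[0];b=o2+d2*s[1];return (a+b)/2,np.linalg.norm(a-b)
E
python3 - <<'E'
from h import *
a=snap('top');b=snap('side');snap('wrist')
o=manip.get_obs();print(o['clock'],o['position'],o['ee_rot'])
for c in(a,b):print(c['intrinsics'][0,0],-c['extrinsics'][:3,:3].T@c['extrinsics'][:3,3])
E
```

```text
0.15 [ 0.19522998 -0.59344505  0.24971614] [ 9.87399582e-01  1.58245956e-01 -9.89718597e-05 -5.21662691e-04]
584.3972183374317 [2.50829730e-01 1.11920404e-03 1.63590880e+00]
476.5802071365337 [0.41813532 0.66401781 0.86819407]
```

View pics/top.png

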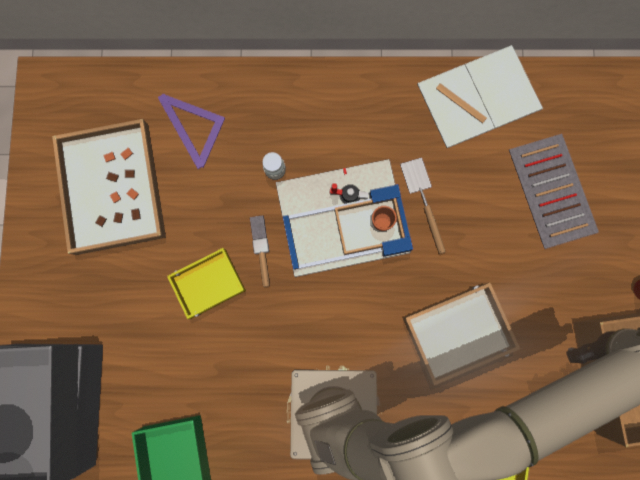

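View pics/side.png

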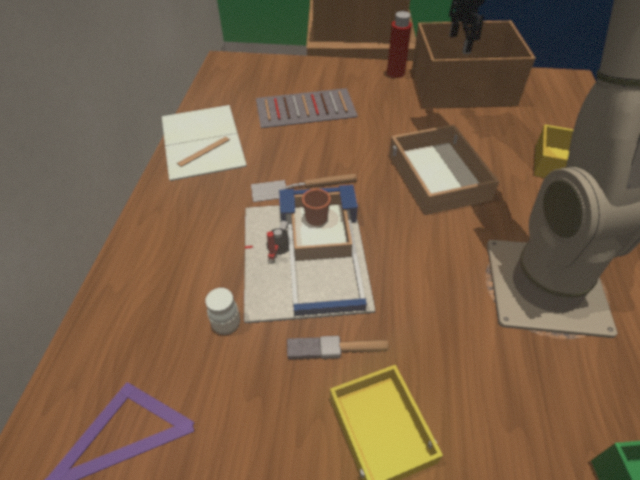

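The top view shows the wooden trays: docked one at (368,226), larger ones at (462,333) and (107,187), and yellow ones at (206,283) and the lower right. I choose the docked one: it is wooden, smallest of its colour and holds the pot at (382,219). The lock ring is at (350,193), its red pin at (335,190), the jar at (274,165), the brush at (260,250) and the spatula at (425,205). In the side view the tray is at (320,232), the pin at (272,253) and the stop at (330,306).

Run:
```python
from h import *
a=load('top');b=load('side')
for n,c,(x0,y0,x1,y1) in(('t',a,(270,150,450,285)),('s',b,(190,170,390,370))):
    im=c['pixels'][y0:y1,x0:x1];hsv=cv2.cvtColor(im,cv2.COLOR_RGB2HSV)
    for nm,lo,hi in(('blue',(100,120,40),(125,255,255)),('red',(0,190,100),(4,255,255)),('red2',(174,190,100),(180,255,255))):
        m=cv2.inRange(hsv,lo,hi);k,l,s,ce=cv2.connectedComponentsWithStats(m)
        for i in range(1,k):
            if s[i,4]>6:
                r=cv2.minAreaRect(np.argwhere(l==i)[:,::-1].astype(np.float32))
                print(n,nm,s[i,4],s[i,:4]+[x0,y0,0,0],(ce[i]+[x0,y0]).round(1),(cv2.boxPoints(r)+[x0,y0]).round(1).tolist())
t=cv2.resize(a['pixels'][150:280,270:450],None,fx=4,fy=4,interpolation=3)
cv2.imwrite('pics/crop.png',t[...,::-1])
```

```text
t blue 856 [370 185  42  71] [393.3 220.2] [[369.3, 190.9], [397.3, 184.4], [412.2, 249.3], [384.2, 255.7]]
t blue 261 [283 216  15  53] [290.3 241.8] [[282.7, 216.5], [287.5, 215.5], [297.9, 267.4], [293.1, 268.4]]
t red 15 [336 190   6   4] [338.1 191.7] [[336.0, 193.0], [336.0, 190.0], [341.0, 190.0], [341.0, 193.0]]
```

View pics/crop.png

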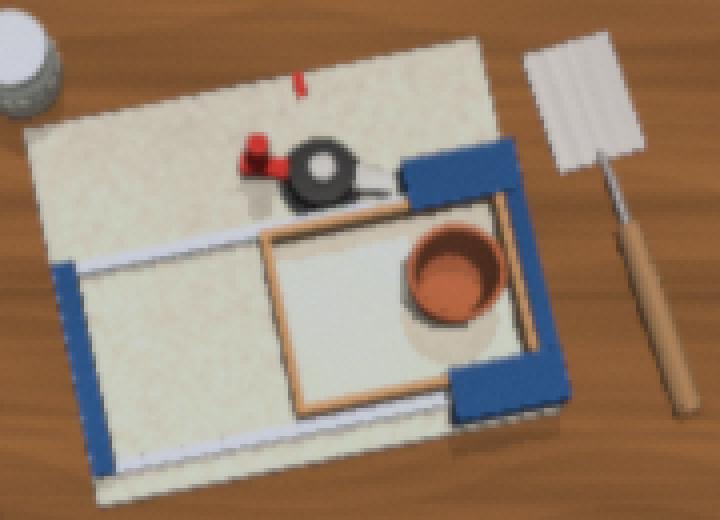

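The crop shows the docked tray: front wall between crop (265,237) and (300,413), pot at (457,273) in its rear half, red pin top at (257,143), ring post at (322,165). The choice is confirmed. I need a matching side crop to triangulate.

Run:
```python
from h import *
b=load('side')
cv2.imwrite('pics/crops.png',cv2.resize(b['pixels'][175:325,235:385],None,fx=4,fy=4,interpolation=3)[...,::-1])
a=load('top')
P=lambda x,y,z:plane(a,270+x/4,150+y/4,z)
for n,x,y,z in(('TL',25,130,.01),('TR',478,38,.01),('BL',98,505,.01),('post',322,163,.056),('pin',257,143,.1),('fw1',265,237,.055),('fw2',300,413,.055),('st1',53,265,.034),('st2',96,474,.034),('pot',457,273,.078)):print(n,P(x,y,z).round(4))
```

```text
TL [0.6368 0.1663 0.01  ]
TR [ 0.7055 -0.1567  0.01  ]
BL [0.3697 0.1101 0.01  ]
post [ 0.6035 -0.0441  0.056 ]
pin [0.6072 0.0009 0.1   ]
fw1 [ 0.5515 -0.005   0.055 ]
fw2 [ 0.4299 -0.0294  0.055 ]
st1 [0.5349 0.1424 0.034 ]
st2 [0.3893 0.1102 0.034 ]
pot [ 0.5231 -0.1347  0.078 ]
```

View pics/crops.png

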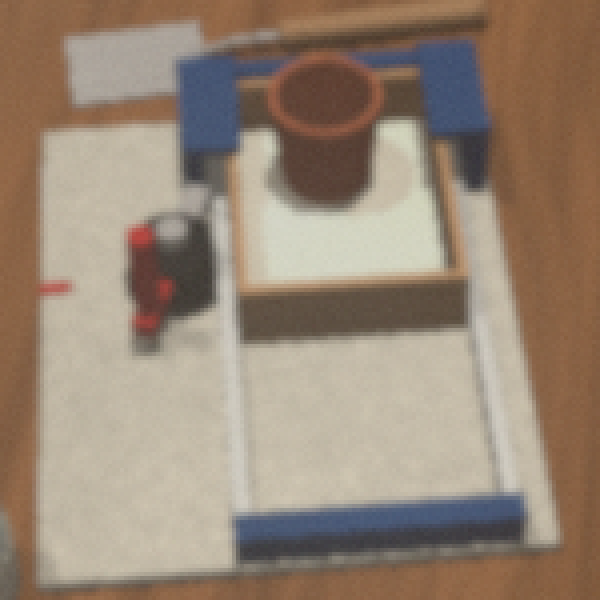

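The side crop shows the tray's front wall top edge from crop (240,291) to (468,278), the pin top at (140,236), the post top at (174,228) and the stop's top edge at (236,517)–(524,495).

Run:
```python
from h import *
a=load('top');b=load('side')
S={}
for n,t,s in(('fw1',(265,237),(240,291)),('fw2',(300,413),(468,278)),('pin',(257,143),(140,236)),('post',(322,163),(174,228)),('st1',(53,265),(236,517)),('pot',(457,273),(325,95)),('TL',(25,130),(38,585))):
    p,e=tri(ray(a,270+t[0]/4,150+t[1]/4),ray(b,235+s[0]/4,175+s[1]/4));print(n,p.round(4),'gap',e.round(4))
w=[[.6368,.1663],[.7055,-.1567],[.3697,.1101],[.6035,-.0441]]
l=[[.18,.166],[.18,-.166],[-.095,.166],[.1,-.034]]
w=np.array(w);l=np.array(l);H=(l-l.mean(0)).T@(w-w.mean(0));th=np.arctan2(H[0,1]-H[1,0],H[0,0]+H[1,1])
R=np.array([[np.cos(th),-np.sin(th)],[np.sin(th),np.cos(th)]]);t=w.mean(0)-R@l.mean(0)
print('yaw',th,np.degrees(th),'org',t,'res',(l@R.T+t-w).round(4).tolist())
for n,p in(('fw1',[.5515,-.005]),('fw2',[.4299,-.0294]),('st1',[.5349,.1424]),('st2',[.3893,.1102]),('pin',[.6072,.0009]),('pot',[.5231,-.1347])):print(n,(R.T@(np.array(p)-t)).round(4))
o=manip.get_obs()
from scipy.spatial.transform import Rotation as Q
print(Q.from_quat(o['ee_rot']).as_matrix().round(4))
```

```text
fw1 [ 0.5552 -0.0051  0.0479] gap 0.0045
fw2 [ 0.4312 -0.0296  0.0478] gap 0.0008
pin [0.6088 0.0009 0.0948] gap 0.0008
post [ 0.6029 -0.0442  0.0523] gap 0.0028
st1 [0.5349 0.1413 0.0459] gap 0.0041
pot [ 0.5241 -0.1347  0.0785] gap 0.0023
TL [0.639  0.167  0.0027] gap 0.001
yaw 0.20978926226927685 12.020039315192687 org [ 0.49649805 -0.03237963] res [[0.0012, 0.0012], [0.0016, -0.0006], [-0.0007, 0.0001], [-0.0021, -0.0007]]
fw1 [0.0595 0.0153]
fw2 [-0.0645  0.0168]
st1 [0.074 0.163]
st2 [-0.0752  0.1618]
pin [0.1152 0.0095]
pot [ 0.0047 -0.1056]
[[ 9.499e-01  3.125e-01 -4.000e-04]
 [ 3.125e-01 -9.499e-01  1.000e-03]
 [-0.000e+00 -1.100e-03 -1.000e+00]]
```

>>> {"op": "arm_command", "data": {"series": "0.5 0 0 0 0.0344; 0.5 0.06 -0.075 0 0; 0.5 0.06 -0.075 0 0; 0.5 0.06 -0.075 0 0; 0.5 0.06 -0.075 0 0; 0.5 0.06 -0.075 0 0; 0.5 0.06 -0.075 0 0; 0.5 0.06 -0.075 0 0; 0.5 0.06 -0.075 0 0; 0.5 0.06 -0.075 0 0", "newtons": 60}}

```text
clock: 1.4
position: [0.3507, -0.2834, 0.2502]
ee_rot: [0.995, 0.105, -0.0, 0.0]
ft_force: [-0.3, -0.1, 0.7]
grip_width: 0.502
grasp_force: 0.0
```

```bash
cat >> h.py <<'E'
from scipy.spatial.transform import Rotation as Q
ORG=np.array([.4965,-.0324]);TH=.2098
RS=np.array([[np.cos(TH),-np.sin(TH)],[np.sin(TH),np.cos(TH)]])
def st(goal=None,z=None):
    o=manip.get_obs();M=Q.from_quat(o['ee_rot']).as_matrix();p=o['position']
    print('t',o['clock'],'slide',(RS.T@(p[:2]-ORG)).round(4),'z',round(p[2],4),'yaw-slide',round(np.degrees(np.arctan2(M[1,0],M[0,0])-TH),2),'tilt',M[:2,2].round(4),'F',np.round(o['ft_force'],1),'w',o['grip_width'],'g',o['grasp_force'])
    if goal is not None:
        g=np.append(RS@np.array(goal)+ORG,z);print('rows sum',(M.T@(g-p)/.4).round(4))
E
python3 -c "
from h import *
st([0,.0135],.25)"
```

```text
t 1.4 slide [-0.1949 -0.2151] z 0.2502 yaw-slide -0.0 tilt [-0.0001 -0.0001] F [-0.3 -0.1  0.7] w 0.5015543408046222 g 0.0
rows sum [ 4.871e-01 -5.716e-01  4.000e-04]
```

>>> {"op": "arm_command", "data": {"series": "0.5 0.061 -0.0714 0 0; 0.5 0.061 -0.0714 0 0; 0.5 0.061 -0.0714 0 0; 0.5 0.061 -0.0714 0 0; 0.5 0.061 -0.0714 0 0; 0.5 0.061 -0.0714 0 0; 0.5 0.061 -0.0714 0 0; 0.5 0.06 -0.0718 0 0; 0.5 0 0 0.1 0; 0.5 0 0 0.1 0"}}

```text
clock: 2.65
position: [0.4935, -0.02, 0.1694]
ee_rot: [0.994, 0.105, 0.0, 0.0]
ft_force: [1.1, -0.7, 0.3]
grip_width: 0.499
grasp_force: 0.0
```

```bash
python3 -c "
from h import *
st([0,.0135],.12)
snap('wrist','w1')"
```

```text
t 2.65 slide [-0.0004  0.0127] z 0.1694 yaw-slide 0.05 tilt [ 0.0008 -0.0002] F [ 1.1 -0.7  0.3] w 0.4991015261280496 g 0.0
rows sum [ 0.0008 -0.002   0.1234]
```

View pics/w1.png

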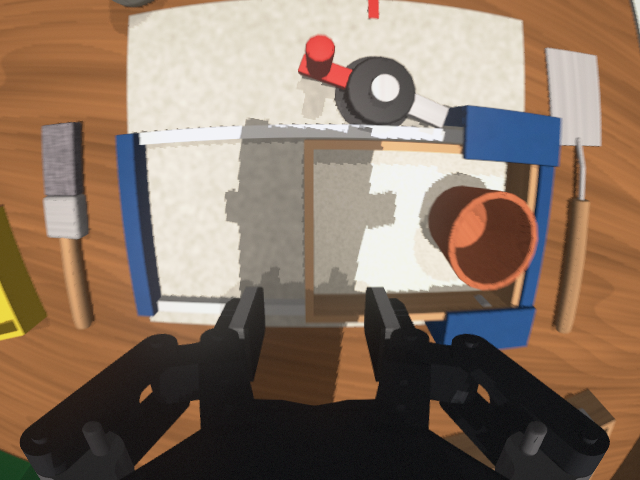

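The wrist view shows the front wall at columns 304–313, between the fingertips (255 and 375). The pot at (490,235) is well clear, and the pin is at (320,47).

Run:
```python
from h import *
c=load('w1')
for n,u,v,z in(('wall out',304,230,.055),('wall in',313,230,.055),('wall end+x',306,143,.055),('post',385,87,.056),('pin',320,45,.1),('stop inner edge',143,225,.034),('rim near',433,230,.078),('rail',300,133,.022)):
    p=plane(c,u,v,z,True);print(n,p.round(4),(RS.T@(p[:2]-ORG)).round(4))
a=load('top')
t=lambda x,y:ray(a,270+x/4,150+y/4)
print(tri(ray(c,304,143,True),t(265,237)),tri(ray(c,320,45,True),t(257,143)))
```

```text
wall out [ 0.5002 -0.0121  0.055 ] [0.0078 0.019 ]
wall in [ 0.5014 -0.018   0.055 ] [0.0078 0.0131]
wall end+x [ 0.5564 -0.0018  0.055 ] [0.0649 0.0175]
post [ 0.603 -0.043  0.056] [ 0.102  -0.0325]
pin [0.6098 0.0013 0.1   ] [0.1178 0.0093]
stop inner edge [0.4731 0.1104 0.034 ] [0.0068 0.1445]
rim near [ 0.523  -0.0894  0.078 ] [ 0.0141 -0.0613]
rail [0.5617 0.0044 0.022 ] [0.0714 0.0225]
(array([ 0.55529508, -0.002629  ,  0.03662891]), np.float64(0.00493607669574858)) (array([6.01940509e-01, 5.72446065e-04, 1.27638366e-01]), np.float64(0.002391984630772775))
```

>>> {"op": "arm_command", "data": {"series": "0.5 0 -0.006 0.05 0; 0.5 0 0 0.06 0; 0.5 0 0 0.06 0; 0.5 0 0 0.06 0; 0.5 0 0 0.046 0; 0.5 0 0 0 0; 1 0 0 0 0; 1 0 0 0 0; 1 0 0 0 0; 1 0 0 0 0", "newtons": 60}}

```text
clock: 3.95
position: [0.4935, -0.0178, 0.061]
ee_rot: [0.994, 0.105, 0.001, 0.0]
ft_force: [-1.4, 1.2, 6.6]
grip_width: 0.047
grasp_force: 61.2
```

```bash
python3 -c "
from h import *
st([0,.145],.059)"
```

```text
t 3.95 slide [0.0001 0.0149] z 0.061 yaw-slide 0.01 tilt [ 0.0016 -0.0002] F [-1.4  1.2  6.6] w 0.04740065682199111 g 61.170161962509155
rows sum [-1.000e-04 -3.253e-01  4.900e-03]
```

>>> {"op": "arm_command", "data": {"series": "1 0 -0.006 0 0; 1 0 -0.008 0 0; 1 0 -0.01 0 0; 1 0 -0.01 0 0; 1 0 -0.01 0 0; 1 0 -0.01 0 0; 1 0 -0.01 0 0; 1 0 -0.01 0 0; 1 0 -0.01 0 0; 1 0 -0.01 0 0"}}

```text
clock: 5.2
position: [0.4862, 0.0171, 0.061]
ee_rot: [0.995, 0.104, 0.001, 0.001]
ft_force: [1.1, -6.1, 5.1]
grip_width: 0.048
grasp_force: 61.2
```

```bash
python3 -c "
from h import *
st([0,.145],.059)"
```

```text
t 5.2 slide [0.0002 0.0505] z 0.061 yaw-slide -0.1 tilt [ 0.0026 -0.0022] F [ 1.1 -6.1  5.1] w 0.04756001136747711 g 61.158007979393005
rows sum [-0.001  -0.2362  0.0044]
```

>>> {"op": "arm_command", "data": {"series": "1 0 -0.014 0 0; 1 0 -0.02 0 0; 1 0 -0.024 0 0; 1 0 -0.026 0 0; 1 0 -0.026 0 0; 1 0 -0.026 0 0; 1 0 -0.024 0 0; 1 0 -0.02 0 0; 1 0 -0.012 0 0; 1 0 -0.008 0 0"}}

```text
clock: 6.45
position: [0.4697, 0.0955, 0.061]
ee_rot: [0.995, 0.104, 0.001, 0.001]
ft_force: [1.5, -8.4, 7.2]
grip_width: 0.05
grasp_force: 61.4
```

```bash
python3 -c "
from h import *
st([0,.145],.059)"
```

```text
t 6.45 slide [0.0004 0.1306] z 0.061 yaw-slide -0.08 tilt [ 0.0027 -0.0022] F [ 1.5 -8.4  7.2] w 0.050463441120595434 g 61.38778746128082
rows sum [-0.0011 -0.0359  0.0049]
```

>>> {"op": "arm_command", "data": {"series": "1 0 -0.005 0 0; 1 0 -0.005 0 0; 1 0 -0.005 0 0; 1 0 -0.005 0 0; 1 0 -0.005 0 0; 1 0 -0.005 0 0; 1 0 -0.004 0 0; 1 0 -0.004 0 0; 1 0 -0.003 0 0; 1 0 0 0 0"}}

```text
clock: 7.7
position: [0.4664, 0.111, 0.061]
ee_rot: [0.995, 0.104, 0.001, 0.001]
ft_force: [2.0, -9.1, 7.8]
grip_width: 0.049
grasp_force: 61.4
```

```bash
python3 -c "
from h import *
st([0,.145],.059)"
```

```text
t 7.7 slide [0.0004 0.1465] z 0.061 yaw-slide -0.1 tilt [ 0.0027 -0.0026] F [ 2.  -9.1  7.8] w 0.048927808114656954 g 61.42170488834381
rows sum [-0.0011  0.0038  0.005 ]
```

>>> {"op": "arm_command", "data": {"series": "1 0 -0.003 0 0; 1 0 -0.003 0 0; 1 0 -0.003 0 0; 1 0 -0.002 0 0; 1 0 0 0 0; 1 0 0 0 0; 1 0 0 0 0; 1 0 0 0 0; 1 0 0 0 0; 1 0 0 0 0"}}

```text
clock: 8.95
position: [0.4663, 0.1112, 0.061]
ee_rot: [0.995, 0.102, 0.001, 0.004]
ft_force: [4.0, -23.8, 10.4]
grip_width: 0.046
grasp_force: 61.8
```

```bash
python3 -c "
from h import *
st()
snap('wrist','w2')"
```

```text
t 8.95 slide [0.0004 0.1468] z 0.061 yaw-slide -0.28 tilt [ 0.0031 -0.0074] F [  4.  -23.8  10.4] w 0.04582364311464686 g 61.753637194633484
```

View pics/w2.png

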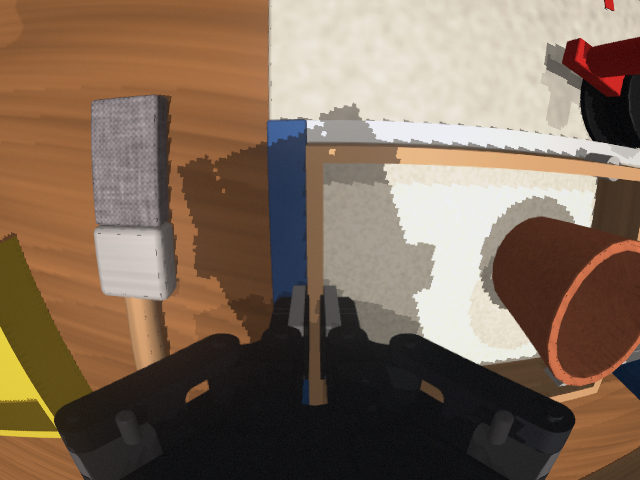

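The tray's front wall lies flush against the blue stop (column 307), the force has risen to 24 N, and the pot is standing. I relax, release and lift.

>>> {"op": "arm_command", "data": {"series": "1 0 0.004 0 0; 1 0 0.004 0 0; 0.4 0 0 0 0; 0.4 0 0 0 0; 0.4 0 0 0 0; 0.4 0 0 -0.04 0; 0.4 0 0 -0.08 0; 0.4 0 0 -0.1 0; 0.4 0 0 -0.04 0; 0.4 0 0 0 0", "newtons": 30}}

```text
clock: 10.25
position: [0.4652, 0.1143, 0.165]
ee_rot: [0.995, 0.105, 0.001, 0.0]
ft_force: [0.4, 0.9, -0.1]
grip_width: 0.598
grasp_force: 0.0
```

```bash
python3 -c "
from h import *
st([.1152,.0085],.16)"
```

```text
t 10.25 slide [-1.0e-04  1.5e-01] z 0.165 yaw-slide -0.0 tilt [ 0.0023 -0.0002] F [ 0.4  0.9 -0.1] w 0.5979020453248901 g 0.0
rows sum [0.2882 0.3536 0.0133]
```

>>> {"op": "arm_command", "data": {"series": "0.3 0.048 0.059 0 0; 0.3 0.048 0.059 0 0; 0.3 0.048 0.059 0 0; 0.3 0.048 0.059 0 0; 0.3 0.048 0.059 0 0; 0.3 0.048 0.059 0 0; 0.3 0 0 0 -0.0495; 0.3 0 0 0 -0.0495; 0.3 0 0 0 -0.0495; 0.3 0 0 0 -0.0495"}}

```text
clock: 11.5
position: [0.606, -0.0003, 0.162]
ee_rot: [0.914, 0.407, -0.001, -0.001]
ft_force: [-0.2, -0.4, 0.0]
grip_width: 0.7
grasp_force: 0.0
```

Run:
```python
from h import *
st([.1152,.0085],.085)
snap('wrist','w3');snap('top','t3')
c=load('w3');hsv=cv2.cvtColor(c['pixels'],cv2.COLOR_RGB2HSV)
```

```text
t 11.5 slide [0.1138 0.0086] z 0.162 yaw-slide 35.95 tilt [-0.0026  0.0003] F [-0.2 -0.4  0. ] w 0.6997469060382466 g 0.0
rows sum [0.0029 0.0027 0.1926]
```

View pics/w3.png

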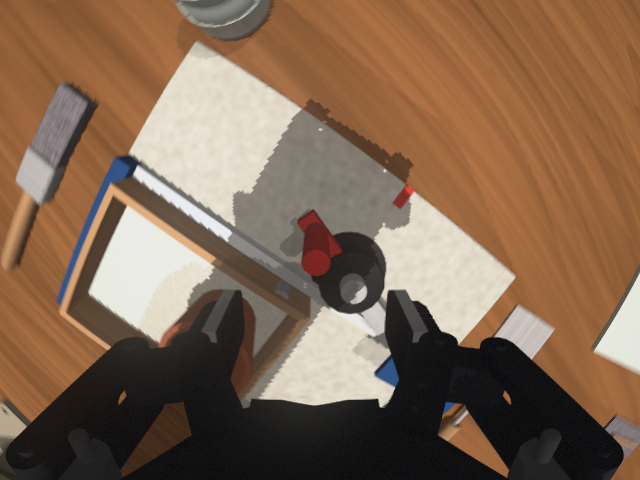

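Run:
```python
from h import *
c=load('w3')
for n,u,v,z in(('pin',316,263,.1),('post',354,289,.056)):
    p=plane(c,u,v,z,True);print(n,p.round(4),(RS.T@(p[:2]-ORG)).round(4))
p1,e=tri(ray(c,316,263,True),ray(load('w1'),320,45,True));print('pin tri',p1.round(4),e.round(4))
p2,e=tri(ray(c,354,289,True),ray(load('w1'),385,87,True));print('post tri',p2.round(4),e.round(4))
```

```text
pin [0.6094 0.0014 0.1   ] [0.1174 0.0095]
post [ 0.6052 -0.0419  0.056 ] [ 0.1043 -0.032 ]
pin tri [0.6096 0.0014 0.1005] 0.0003
post tri [ 0.604  -0.0439  0.0507] 0.0003
```

>>> {"op": "arm_command", "data": {"series": "0.3 0.008 0.003 0 0; 0.3 0 0 0.05 0; 0.3 0 0 0.05 0; 0.3 0 0 0.05 0; 0.3 0 0 0.042 0; 0.3 0 0 0 0; 1 0 0 0 0; 1 0 0 0 0; 1 0 0 0 0; 1 0 0 0 0", "newtons": 30}}

```text
clock: 12.85
position: [0.6102, 0.0018, 0.0879]
ee_rot: [0.915, 0.404, 0.001, 0.0]
ft_force: [-1.3, 3.5, 5.3]
grip_width: 0.175
grasp_force: 30.0
```

Run:
```python
from h import *
st()
# arc from 0.336 to 1.60 in 16 steps, tool axes fixed at yaw 36 deg
y=np.radians(35.95);X=np.array([np.cos(y),np.sin(y)]);Y=np.array([np.sin(y),-np.cos(y)])
th=np.linspace(.336,1.6,19);P=np.c_[np.sin(th),np.cos(th)]*.0452+[.102,-.0335]
D=np.diff(P,axis=0)/.4;print(np.c_[D@X,D@Y].round(4).tolist(),P[0],P[-1])
```

```text
t 12.85 slide [0.1184 0.0098] z 0.0879 yaw-slide 35.66 tilt [0.0012 0.0005] F [-1.3  3.5  5.3] w 0.1747527118539322 g 29.963438808918
[[0.0043, 0.0067], [0.0038, 0.007], [0.0033, 0.0072], [0.0028, 0.0074], [0.0023, 0.0076], [0.0017, 0.0077], [0.0012, 0.0078], [0.0006, 0.0079], [0.0001, 0.0079], [-0.0005, 0.0079], [-0.001, 0.0079], [-0.0016, 0.0078], [-0.0021, 0.0076], [-0.0027, 0.0075], [-0.0032, 0.0073], [-0.0037, 0.007], [-0.0042, 0.0068], [-0.0046, 0.0064]] [0.11690305 0.00917246] [ 0.14718073 -0.03481982]
```

Width 0.175 × 85 ≈ 15 mm: the pin is held. Now the arc.

>>> {"op": "arm_command", "data": {"series": "1 0.004 0.007 0 0; 1 0.004 0.007 0 0; 1 0.003 0.007 0 0; 1 0.003 0.007 0 0; 1 0.002 0.008 0 0; 1 0.002 0.008 0 0; 1 0.001 0.008 0 0; 1 0.001 0.008 0 0; 1 0 0.008 0 0; 1 -0.001 0.008 0 0"}}

```text
clock: 14.1
position: [0.638, -0.0089, 0.088]
ee_rot: [0.914, 0.406, 0.002, -0.002]
ft_force: [1.2, 14.6, 2.9]
grip_width: 0.178
grasp_force: 30.1
```

```bash
python3 -c "
from h import *
st([.1472,-.0348],.0879)"
```

```text
t 14.1 slide [ 0.1433 -0.0065] z 0.088 yaw-slide 35.85 tilt [0.0019 0.0053] F [ 1.2 14.6  2.9] w 0.17822304698077365 g 30.09892612695694
rows sum [-0.0336  0.0631 -0.0002]
```

>>> {"op": "arm_command", "data": {"series": "1 -0.001 0.008 0 0; 1 -0.002 0.008 0 0; 1 -0.003 0.008 0 0; 1 -0.004 0.008 0 0; 1 -0.004 0.007 0 0; 1 -0.005 0.007 0 0; 1 -0.005 0.007 0 0; 1 -0.005 0.007 0 0; 1 -0.005 0.007 0 0; 1 0 0 0 0"}}

```text
clock: 15.35
position: [0.6475, -0.0337, 0.0877]
ee_rot: [0.913, 0.407, 0.001, -0.004]
ft_force: [-4.5, 22.2, 6.8]
grip_width: 0.176
grasp_force: 30.8
```

```bash
python3 -c "
from h import *
st([.1472,-.0348],.0879)"
```

```text
t 15.35 slide [ 0.1474 -0.0327] z 0.0877 yaw-slide 35.99 tilt [-0.0008  0.0089] F [-4.5 22.2  6.8] w 0.17554793346533754 g 30.7651948928833
rows sum [-0.0035  0.004  -0.0004]
```

>>> {"op": "arm_command", "data": {"series": "1 -0.003 0.003 0 0; 1 -0.003 0.003 0 0; 1 0 0 0 0; 1 0 0 0 0; 1 0 0 0 0; 1 0 0 0 0; 1 0 0 0 0; 1 0 0 0 0; 1 0 0 0 0; 1 0 0 0 0"}}

```text
clock: 16.6
position: [0.6475, -0.0339, 0.0878]
ee_rot: [0.913, 0.408, 0.002, -0.006]
ft_force: [-5.2, 29.3, 5.9]
grip_width: 0.177
grasp_force: 31.1
```

```bash
python3 -c "
from h import *
st()"
```

```text
t 16.6 slide [ 0.1474 -0.0329] z 0.0878 yaw-slide 36.14 tilt [-0.0008  0.012 ] F [-5.2 29.3  5.9] w 0.17681996490463267 g 31.067102551460266
```

>>> {"op": "arm_command", "data": {"series": "1 0.003 -0.004 0 0; 1 0.003 -0.004 0 0; 1 0 0 0 0; 0.4 0 0 0 0; 0.4 0 0 0 0; 0.4 0 0 0 0; 0.4 0 0 -0.05 0; 0.4 0 0 -0.1 0; 0.4 0 0 -0.1 0; 0.4 0 0 -0.1 0"}}

```text
clock: 17.85
position: [0.6475, -0.0413, 0.2301]
ee_rot: [0.915, 0.404, 0.001, 0.0]
ft_force: [0.4, -0.2, -0.0]
grip_width: 0.6
grasp_force: 0.0
```

>>> {"op": "arm_command", "data": {"series": "0.4 0.05 0.08 -0.02 0; 0.4 0.05 0.1 -0.02 0; 0.4 0.05 0.1 0 0; 0.4 0.05 0.1 0 0; 0.4 0 0.1 0 0; 0.4 0 0.1 0 0; 0.4 0 0 0 0; 0.4 0 0 0 0; 0.4 0 0 0 0; 0.4 0 0 0 0"}}

```text
clock: 19.1
position: [0.8658, -0.1307, 0.2457]
ee_rot: [0.915, 0.404, 0.001, -0.0]
ft_force: [-0.9, 0.0, -0.5]
grip_width: 0.598
grasp_force: 0.0
```

Run:
```python
from h import *
st()
a=snap('top','t4');b=snap('side','s4')
i=np.hstack([cv2.resize(a['pixels'][150:280,265:415],(400,347),interpolation=3),cv2.resize(b['pixels'][175:325,225:385],(370,347),interpolation=3)])
cv2.imwrite('pics/fin.png',i[...,::-1])
```

```text
t 19.1 slide [ 0.3407 -0.1731] z 0.2457 yaw-slide 35.66 tilt [0.0016 0.0011] F [-0.9  0.  -0.5] w 0.5976516664059084 g 0.0
```

View pics/fin.png

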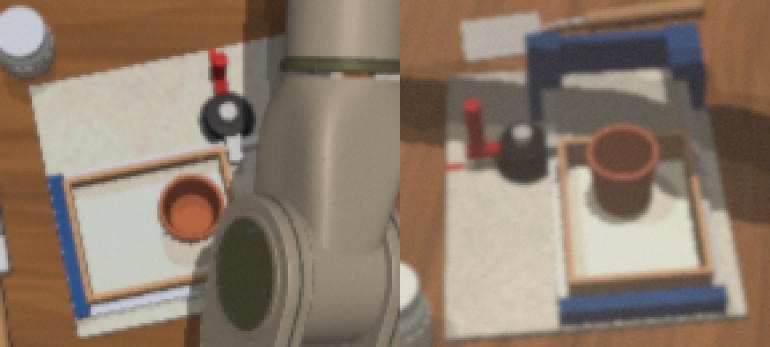

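The final view shows the tray flush with the stop (left half, column 67). The pot is upright, the handle points at the red mark (218,55), and the finger lies behind the tray's rear wall (235,148). A numeric check comes before handing in.

Run:
```python
from h import *
a=load('t4');s=150/400;f=130/347
q=[RS.T@(plane(a,265+u*s,150+v*f,z)[:2]-ORG) for u,v,z in((229,111,.056),(219,60,.1),(67,184,.055))]
d=q[1]-q[0];ang=np.arctan2(d[0],d[1]);print(q,ang)
if ang>1.45: print(manip.hand_in())
```

```text
[array([ 0.09966038, -0.03421583]), array([ 0.14391565, -0.03191559]), array([0.05879718, 0.14486789])] 1.518866496174844
the job is handed in; nothing more can be done
None
```

The job is handed in at 19 s of the 48 s limit: the tray is against the end stop, the lock ring reads about 1.52 rad from the top camera (1.43 needed), the pot is standing and the gripper is clear; the jar, brush and spatula were never approached.

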